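Empty the lathe's catch tray of finished rings

ROBOT

A 6-joint arm with a two-finger parallel gripper is mounted at the origin on the work surface. World frame = base frame: x ahead of the robot, y to its left, z up, the work surface at z = 0. Lengths are in m, angles in degrees, forces in N, time in s.
With the tool pointing down it reaches from about 0.3 to 0.825 m from the base axis. Payload 5.4 kg.
Tool frame: the origin (TCP) lies midway between the tips of the shut fingers; the grasp point (between the pads) lies 19 mm behind it; z points along the fingers, y is the line along which they close (so a half turn about z gives the same grasp; the last joint's range is limited). The gripper opens to 92 mm and grips with 3 to 60 N. Pads are 20 mm wide; open, the fingers measure 128 mm over their backs; the gripper's body (75 mm by 189 mm) begins 69 mm behind the grasp point.
Start: joints at [-12.038, 9.076, 91.501, -0, 79.423, -12.038], TCP at [0.575, -0, 0.215] pointing down, gripper open.
Joint ranges: [-166.64, 166.64], [-54.1, 131.32], [10.49, 154.53], [-73.88, 253.88], [9.74, 151.15], [-171.62, 171.62]. Speed limits (degrees/s): [147.25, 147.25, 180, 180, 180, 180].

INTERFACE

Orientations are given as a 3x3 rotation matrix whose columns are the frame's x, y, z axes.
In Python, from rig import manip, eyes, order gives the robot as it stands. Calls block until the motion is done:
- manip.reach(position, orientation): joint-space move of the TCP to a pose.
- manip.servo_line(position, ori=None, vel=0.15): straight line of the TCP; ori=None keeps the orientation; vel is the mean speed in m/s.
- manip.set_joints(angles): joint-space move.
- manip.open_jaws() and manip.gripper_close(): open the fingers fully, or close them until they stop; the grip force is fixed at half the most.
- manip.wait(seconds).
- manip.ik(position, orientation): joint angles nearest the present ones, or None.
- manip.sense(): the state.
- eyes.read_camera(name): name is "scene" or "side" or "wrist"; returns a dict with "img" (480x640x3 uint8, red, green, blue), "fx", "fy", "cx", "cy" (pixels), "R" (3x3) and "t" (3): a world point X has camera coordinates R X + t. Camera axes: x right, y down, z forward; pixel columns grow to the right and rows downward; lengths in m; the calibration is good to about 2 mm. A picture is of the moment at which its call begins. There is no depth.
A pose or a line that the arm cannot do raises manip.PlanningError and nothing moves.
- order.close_job(): hands the job in; it is judged then, once.
The state is a dict: "clock": time; "joint_pos": joint angles; "joint_velocities": joint speeds; "tau": joint torques, N m; "tool_pos": TCP position; "tool_rot": TCP orientation; "force": force on the tool from outside, world axes, zero at the start; "moment": the same for the moment, N m; "finger_gap": opening from 0.0 (shut) to 1.0 (fully open); "finger_force": force on a finger pad.
Only numpy, scipy, OpenCV 4.12 (cv2) and the standard library are available. Lean on these libraries where they do the work, as an engineer would, in place of code of your own. Each camera call takes 0.05 s, during which the arm holds its last target. There are 200 camera calls.

TASK

The bench lathe has dropped two finished brass napkin rings (the hollow ones) into its steel catch tray. Move both into the grey tote and stand them upright side by side on its floor, lowering them in rather than dropping them, so that they are not dented. Leave the solid brass off-cut alone where it stands in the tray, and do not shove the tote about.

Things in the scene. Friction and masses are not known exactly. Their poses are not given: they have to be found in the camera images.
- ring_a: A finished brass napkin ring: a plain hollow tube open at both ends, 44 mm outside diameter, 36 mm bore, 36 mm high, about 0.15 kg. It stands on end in the lathe's catch tray. Origin: centre of its lower end; z points up along its bore.
- ring_b: A finished brass napkin ring: a plain hollow tube open at both ends, 44 mm outside diameter, 36 mm bore, 36 mm high, about 0.15 kg. It stands on end in the lathe's catch tray. Origin: centre of its lower end; z points up along its bore. Same as ring_a in every way and in the same tray.
- catch_tray: Shallow open steel pan, fixed, 310 mm (its x) by 220 mm (its y), walls 28 mm high, walls and floor 4 mm thick; its x within 12 degrees of world x. Rings and off-cut stand about 130 mm apart along its x, 90 mm along y (one corner empty), centres at least 75 mm from end walls, 45 mm from side walls. The lathe, 200 mm high, stands 80 mm beyond its -y side, a chute between. Origin: centre of underside.
- stub: Off-cut from the same brass bar: a short solid cylinder, 36 mm diameter, 30 mm high, about 0.25 kg, standing in the catch tray among the rings. Not to be moved. Origin: centre of its lower end; z up.
- tote: Open grey plastic tote loose on the bench to the robot's left, about 0.9 kg, empty. Outside 260 mm (its x) by 200 mm (its y) by 60 mm high, walls and floor 5 mm thick, small grip lips on the two ends. Origin: centre of its underside; z up, inner floor 5 mm above the origin.
Mind the look-alikes: they are no part of the job. Leave any red or turquoise look-alike of the ring_b alone.

How it is judged (in metres and radians):
At the end, for the whole second after the job is handed in: Both rings stand upright (within about 10 degrees) on the tote's floor, side by side, released and at rest; the solid off-cut is within 20 mm of where it stood and the tote within 40 mm of where it was, flat on the bench (x of ring_a in the frame of tote between -0.105 and 0.105 m and y of ring_a in the frame of tote between -0.075 and 0.075 m and z of ring_a in the frame of tote between -0.005 and 0.02 m and angle between each of ring_a, ring_b's own z axis and vertical below 0.17 rad and linear speed of each of ring_a, ring_b below 0.02 m/s and contact force between each of ring_a, ring_b and the fingers below 0.05 N and x of ring_b in the frame of tote between -0.105 and 0.105 m and y of ring_b in the frame of tote between -0.075 and 0.075 m and z of ring_b in the frame of tote between -0.005 and 0.02 m and distance of stub from where it was at the start of the episode below 0.02 m and distance of tote from where it was at the start of the episode below 0.04 m and angle between tote's own z axis and vertical below 0.05 rad); the robot touches nothing.
It fails at once if the solid off-cut is moved more than 20 mm (distance of stub from where it was at the start of the episode above 0.02 m).
It fails at once if the tote is shoved more than 40 mm (distance of tote from where it was at the start of the episode above 0.04 m).
It fails at once if a ring is dropped (falls free from more than about 20 mm) or thrown (contact force between ring_a and the fingers below 0.05 N and linear speed of ring_a above 0.65 m/s).
It fails at once if a ring is dropped (falls free from more than about 20 mm) or thrown (contact force between ring_b and the fingers below 0.05 N and linear speed of ring_b above 0.65 m/s).
It also fails if it takes over 53 s, if anything falls off the work surface, if the arm or the gripper's body presses on something with over 40 N, if the wrist force passes 120 N, or if a joint passes its speed limit or range.

## Working session

There is one attempt and no reset: what is moved stays moved. The work goes in short steps, each a Python script; the robot and the scene stay as the last script left them, time stands still between calls to the robot, and variables do not carry over. Pictures are saved under pics/ and viewed, at most 10 in all, crops included, and the job is handed in when it is done.

```bash
mkdir -p pics; ls; python3 - <<'E'
from rig import manip, eyes, order
import cv2, numpy as np
s=manip.sense(); print(s['clock'],s['finger_gap'])
ims=[]
for n in("scene","side","wrist"):
    c=eyes.read_camera(n); cv2.imwrite(f"pics/{n}0.png",c["img"][:,:,::-1])
    print(n,c["fx"],c["cx"],c["cy"],np.round(-c["R"].T@c["t"],3),np.round(c["R"][2],2))
E
```

```text
pics
0.0 0.9985905886337538
scene 611.9470111519748 312.68884181349455 240.05049485264172 [ 0.992 -0.254  0.779] [-0.42  0.32 -0.85]
side 484.63190592811486 313.29199786349596 242.11322137081737 [ 0.227 -0.324  0.68 ] [ 0.47  0.45 -0.76]
wrist 365.95307863141255 320.0279086932439 243.17034823396213 [0.575 0.08  0.383] [-0.   -0.28 -0.96]
```

View pics/scene0.png

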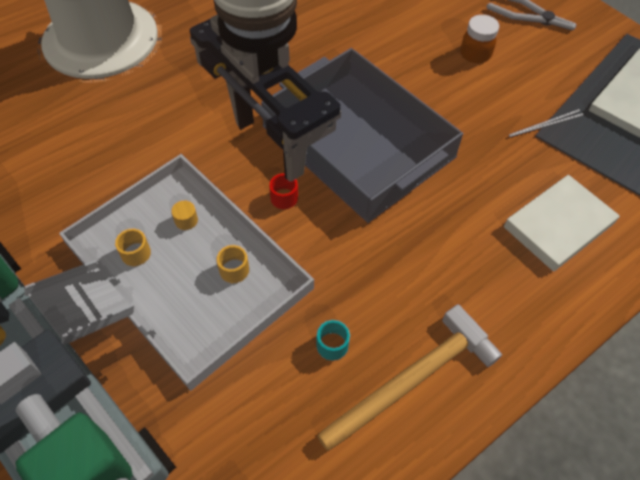

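View pics/side0.png

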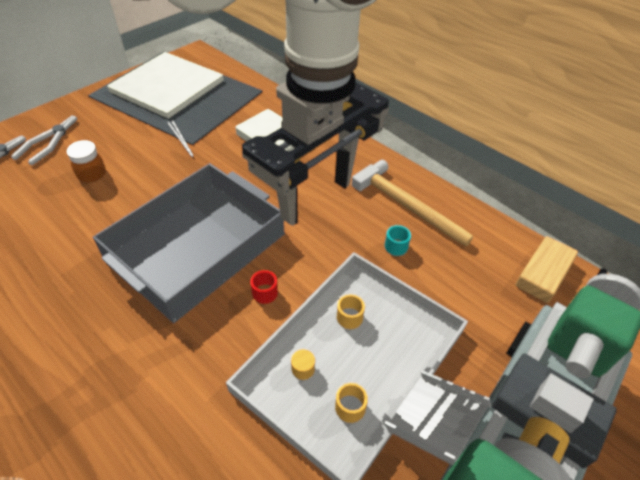

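View pics/wrist0.png

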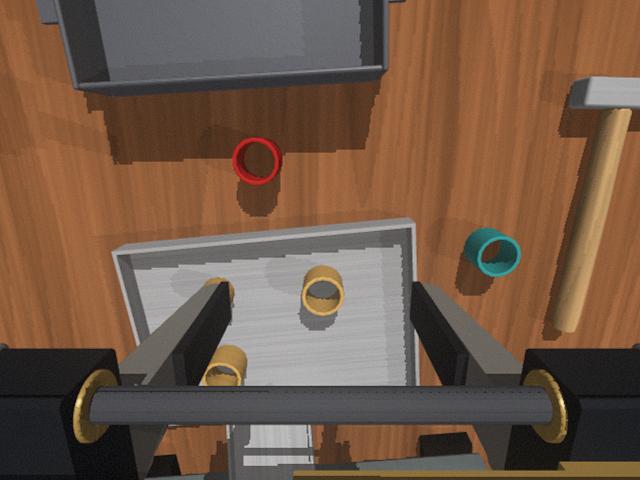

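The scene view shows hollow rings at about (132,246) and (233,263), the stub at (184,214), the red decoy at (284,190) and the tote around (375,130). The side view has the rings at (351,310) and (351,402), the stub at (303,364), and the tote rim corners near (97,240), (210,168), (282,215) and (170,305).

```bash
cat > h.py <<'E'
from rig import manip, eyes, order
import cv2, numpy as np
def ray(c,p):
    R=np.array(c["R"]);t=np.array(c["t"])
    d=R.T@np.array([(p[0]-c["cx"])/c["fx"],(p[1]-c["cy"])/c["fy"],1]); return -R.T@t,d/np.linalg.norm(d)
def onplane(c,p,z):
    o,d=ray(c,p); return o+d*(z-o[2])/d[2]
def tri(c1,p1,c2,p2):
    (o1,d1),(o2,d2)=ray(c1,p1),ray(c2,p2)
    s=np.linalg.lstsq(np.c_[d1,-d2],o2-o1,rcond=None)[0]
    a,b=o1+s[0]*d1,o2+s[1]*d2; return (a+b)/2,np.linalg.norm(a-b)
def brass(c):
    hsv=cv2.cvtColor(c["img"],cv2.COLOR_RGB2HSV)
    m=cv2.inRange(hsv,(15,120,60),(30,255,255))
    m=cv2.morphologyEx(m,cv2.MORPH_CLOSE,np.ones((3,3)))
    out=[]
    for k in cv2.findContours(m,cv2.RETR_EXTERNAL,cv2.CHAIN_APPROX_NONE)[0]:
        if cv2.contourArea(k)>150:
            x,y,w,h=cv2.boundingRect(k); out.append((x+w/2-.5,y+h/2-.5,w,h))
    return out
E
python3 - <<'E'
from h import *
C={n:eyes.read_camera(n) for n in("scene","side")}
for n,c in C.items():
    for b in brass(c): print(n,b,np.round(onplane(c,b[:2],.022),4))
print("lathe edge side", onplane(C["side"],(232,384),.028),onplane(C["side"],(354,257),.028),onplane(C["side"],(466,323),.028))
for p in((97,240),(210,168),(282,215),(170,308)): print("tote side",np.round(onplane(C["side"],p,.06),3))
for p in((352,52),(461,135),(370,192)): print("tote scene",np.round(onplane(C["scene"],p,.06),3))
a=cv2.resize(C["side"]["img"][150:330,80:300],None,fx=2.7,fy=2.7,interpolation=cv2.INTER_CUBIC)
cv2.imwrite("pics/tote.png",a[:,:,::-1])
s=manip.sense();print(np.round(s["tool_rot"],2))
E
```

```text
scene (392.5, 391.0, 150, 117) [ 0.8556 -0.0207  0.022 ]
scene (232.5, 263.5, 32, 38) [ 0.577  -0.0788  0.022 ]
scene (132.0, 247.0, 35, 37) [ 0.4655 -0.1794  0.022 ]
scene (184.5, 214.5, 26, 28) [ 0.4624 -0.0892  0.022 ]
scene (294.0, 89.0, 25, 21) [0.3503 0.198  0.022 ]
side (544.5, 439.0, 50, 45) [ 0.6102 -0.3965  0.022 ]
side (351.0, 403.0, 31, 39) [ 0.465  -0.1795  0.022 ]
side (303.0, 364.5, 23, 30) [ 0.4589 -0.0906  0.022 ]
side (350.0, 311.5, 27, 34) [ 0.5766 -0.0789  0.022 ]
side (546.0, 270.0, 61, 67) [ 0.8785 -0.2629  0.022 ]
side (422.0, 210.5, 103, 72) [ 0.8435 -0.0262  0.022 ]
side (496.0, 110.5, 287, 222) [1.2389 0.0465 0.022 ]
side (254.0, 19.5, 61, 40) [1.1355 0.7935 0.022 ]
lathe edge side [ 0.36497799 -0.04264731  0.028     ] [ 0.66151843 -0.01244643  0.028     ] [ 0.68564834 -0.22369574  0.028     ]
tote side [0.362 0.302 0.06 ]
tote side [0.61  0.316 0.06 ]
tote side [0.622 0.126 0.06 ]
tote side [0.37  0.103 0.06 ]
tote scene [0.371 0.308 0.06 ]
tote scene [0.621 0.322 0.06 ]
tote scene [0.619 0.138 0.06 ]
[[ 0.  1. -0.]
 [ 1. -0.  0.]
 [ 0. -0. -1.]]
```

View pics/tote.png

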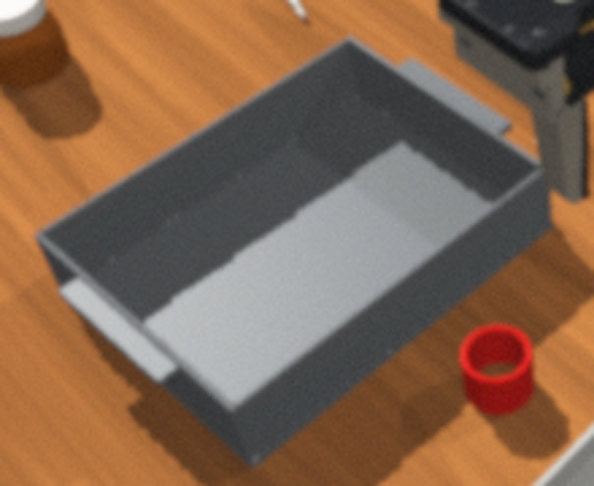

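The crop shows the empty tote with sharp rim corners at (42,236), (350,40), (545,172) and (236,404), and nothing inside it. Next I'll check clearance to the chute lip near ring a.

```bash
python3 - <<'E'
from h import *
C={n:eyes.read_camera(n) for n in("scene","side")}
k=np.array([(42,236),(350,40),(545,172),(236,404)])/2.7+[80-.3,150-.3]
P=np.array([onplane(C["side"],p,.06) for p in k]);print(np.round(P,3),P.mean(0))
print([round(np.linalg.norm(P[i]-P[(i+1)%4]),3) for i in range(4)])
a=C["side"]["img"][340:470,320:450];b=C["scene"]["img"][220:350,60:190]
cv2.imwrite("pics/chute.png",cv2.resize(np.hstack([a,b]),None,fx=3,fy=3,interpolation=cv2.INTER_CUBIC)[:,:,::-1])
E
```

```text
[[0.363 0.31  0.06 ]
 [0.615 0.325 0.06 ]
 [0.624 0.129 0.06 ]
 [0.376 0.119 0.06 ]] [0.49442379 0.22073572 0.06      ]
[np.float64(0.252), np.float64(0.196), np.float64(0.249), np.float64(0.191)]
```

View pics/chute.png

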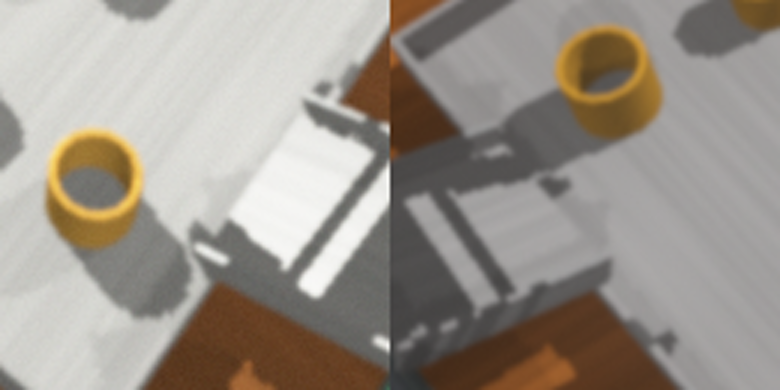

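The chute lip has corners at side (384,415) and (422,372), matching scene (112,280) and (133,307). I'll triangulate these, then grasp ring b, which is clear of the chute.

```bash
cat >> h.py <<'E'
def rot(deg):
    c,s=np.cos(np.radians(deg)),np.sin(np.radians(deg))
    return np.array([[-s,c,0],[c,s,0],[0,0,-1.]])
def st(tag):
    s=manip.sense(); print(tag,round(s["clock"],2),np.round(s["tool_pos"],4),"gap",round(float(s["finger_gap"]),3),"F",np.round(s["force"],1),"ff",s["finger_force"])
TOTE=np.array([.495,.222]); TY=3.5
def tote(x,y):
    c,s=np.cos(np.radians(TY)),np.sin(np.radians(TY)); return TOTE+[c*x-s*y,s*x+c*y]
E
python3 - <<'E'
from h import *
C={n:eyes.read_camera(n) for n in("scene","side")}
for a,b in(((384,415),(112,280)),((422,372),(133,307))):
    p,e=tri(C["side"],a,C["scene"],b); print("lip",np.round(p,3),round(e,4))
S=brass(C["scene"]);D=brass(C["side"])
for i,j in((1,3),(2,1),(3,2)):
    p,e=tri(C["scene"],S[i][:2],C["side"],D[j][:2]); print(np.round(p,4),round(e,4))
b=(.5768,-.0789)
manip.reach([*b,.12],rot(5.8)); manip.servo_line([*b,.010],vel=.12); st("down")
manip.gripper_close(); st("grip")
manip.servo_line([*b,.14],vel=.15); st("up")
c=eyes.read_camera("side"); cv2.imwrite("pics/up.png",c["img"][:,:,::-1])
E
```

```text
lip [ 0.489 -0.224  0.011] 0.0063
lip [ 0.563 -0.225  0.041] 0.0
[ 0.5768 -0.0787  0.0216] 0.0
[ 0.4652 -0.1794  0.0216] 0.0
[ 0.4601 -0.0889  0.0186] 0.0009
down 2.08 [ 0.5777 -0.0791  0.011 ] gap 1.004 F [-0.1 -0.6 -0.5] ff 0.0
grip 2.87 [ 0.5768 -0.0789  0.01  ] gap 0.474 F [-0.3 -1.2  0.2] ff 29.999897126108408
up 3.88 [ 0.5759 -0.0786  0.1387] gap 0.466 F [ 0.7  0.7 -2.4] ff 29.999602669849992
```

View pics/up.png

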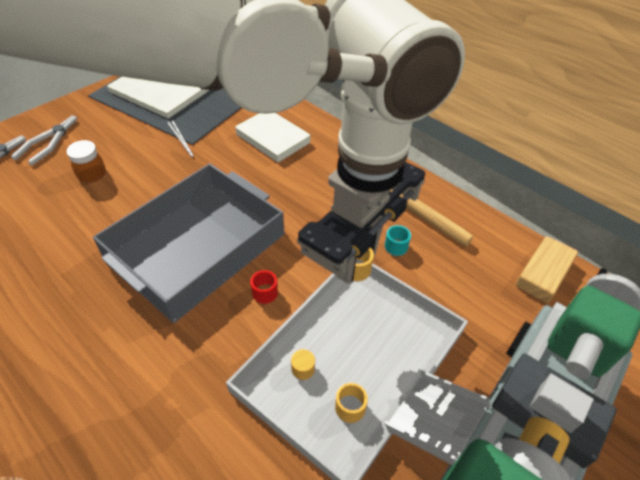

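Ring b hangs between the fingers at (362,262): gap 43 mm, force 30 N. The stub at (303,364) and ring a at (351,402) haven't moved, and the chute lip at y≈-0.225 clears the grasp on ring a. Now placing ring b.

```bash
python3 - <<'E'
from h import *
p=tote(0,.042)
manip.reach([*p,.16],rot(TY)); manip.servo_line([*p,.03],vel=.12); manip.servo_line([*p,.0125],vel=.03); manip.wait(.2); st("low")
manip.servo_line([*p,.0112],vel=.01); manip.wait(.2); st("low2")
manip.open_jaws(); st("open")
manip.servo_line([*p,.16],vel=.15)
a=(.4652,-.1795)
manip.reach([*a,.13],rot(5.8)); manip.servo_line([*a,.010],vel=.12); st("down")
manip.gripper_close(); st("grip")
manip.servo_line([*a,.14],vel=.15); st("up")
c=eyes.read_camera("side"); cv2.imwrite("pics/up2.png",c["img"][:,:,::-1])
E
```

```text
low 7.42 [0.4927 0.264  0.0128] gap 0.468 F [-0.1 -0.1 -0.9] ff 29.99958456493914
low2 7.91 [0.4925 0.2639 0.0112] gap 0.475 F [-0.4 -0.4 -1.1] ff 29.99962848611176
open 8.75 [0.4924 0.2639 0.0112] gap 0.998 F [-0.1 -0.5  0.8] ff 0.0
down 12.68 [ 0.4659 -0.1799  0.0108] gap 1.002 F [-0.9 -0.3  0. ] ff 0.0
grip 13.47 [ 0.4652 -0.1795  0.01  ] gap 0.468 F [1.  0.1 0.1] ff 29.999895533546805
up 14.48 [ 0.4644 -0.179   0.1388] gap 0.47 F [ 0.1 -0.3 -1.8] ff 29.999522399157286
```

View pics/up2.png

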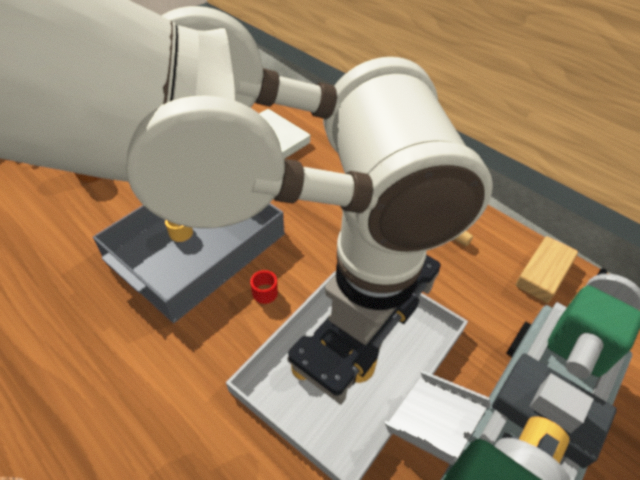

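Ring b stands in the tote at (180,229), partly hidden by the arm. Ring a is held at (365,370), and the tote rim corners are unchanged. Now placing ring a and backing off.

```bash
python3 - <<'E'
from h import *
p=tote(0,-.042)
manip.reach([*p,.16],rot(TY)); manip.servo_line([*p,.03],vel=.12); manip.servo_line([*p,.0125],vel=.03)
manip.servo_line([*p,.0112],vel=.01); manip.wait(.2); st("low")
manip.open_jaws(); st("open")
manip.servo_line([*p,.2],vel=.15)
manip.set_joints([-40,0,80,0,85,-12]); st("away")
C={n:eyes.read_camera(n) for n in("scene","side")}
for n,c in C.items():
    for b in brass(c)[:]:
        if b[2]<45: print(n,b,np.round(onplane(c,b[:2],.023),3))
a=C["side"]["img"][130:430,60:440];cv2.imwrite("pics/end.png",cv2.resize(a,None,fx=2,fy=2)[:,:,::-1])
E
```

```text
low 18.34 [0.4977 0.1801 0.0113] gap 0.47 F [-0.2 -0.4 -3.1] ff 29.999406868591905
open 19.18 [0.4976 0.1801 0.0112] gap 1.002 F [0.  0.2 0.9] ff 0.0
away 22.48 [ 0.5392 -0.2947  0.4151] gap 0.999 F [-0.1  0.4  0. ] ff 0.0
scene (184.5, 214.5, 26, 28) [ 0.463 -0.089  0.023]
scene (340.5, 145.0, 28, 35) [0.499 0.182 0.023]
scene (377.0, 120.0, 29, 35) [0.493 0.264 0.023]
side (303.0, 364.5, 23, 30) [ 0.459 -0.091  0.023]
side (208.5, 249.0, 28, 31) [0.497 0.183 0.023]
side (178.5, 226.0, 28, 31) [0.492 0.266 0.023]
```

View pics/end.png

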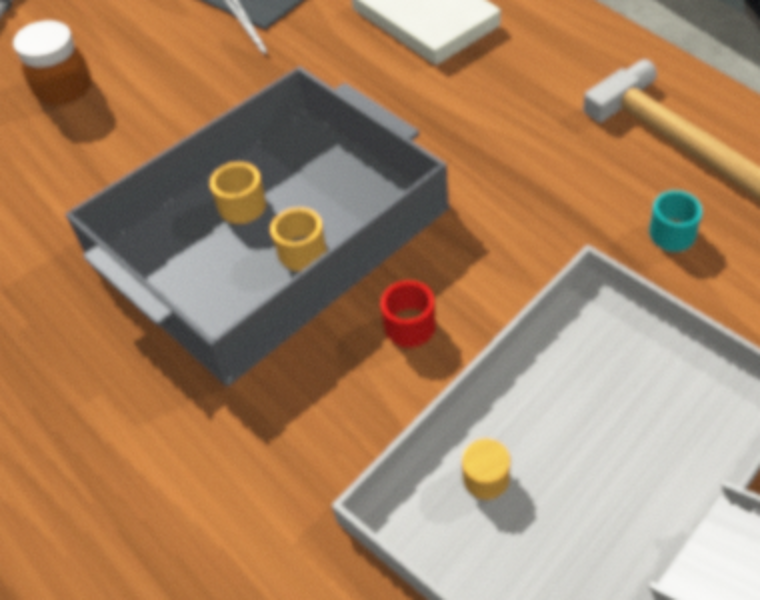

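Both rings stand upright in the tote, at (237,192) and (298,238) in the crop. The stub pixels are identical to the start, and the tote and both decoys are undisturbed.

```bash
python3 -c "
from rig import order; print(order.close_job())"
```

```text
the job is handed in; nothing more can be done
None
```

Both brass rings were lowered into the tote and stand upright side by side on its floor; the off-cut, tote and look-alikes showed no movement in the final images, and I handed the job in after about 22 s on the robot's clock (limit 53 s), with no verdict shown.

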